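Hold the sprung jaw open at the index

TASK

Take the square-headed pull pin out of the wooden pin block, put it down through the eye of the clamping jig's spring slide until its collar rests on the eye, and with the pin pull the slide out until the pointer on the moving jaw stands level with the tip of the index on the scale rail. The jaw must stay open there so that a blank can be laid in: finish still gripping the pin and holding the slide at the index, touching the slide with nothing but the pin. Leave the ball-headed pin and the loose things on the bench where they are.

Things in the scene. Friction and masses are not known exactly. Their poses are not given: they have to be found in the camera images.
- pull_pin: Loose steel pin, upright in one of the two holes of the pin block (either one), 120 g or so. Origin at the centre of its foot, z up along the pin. Round shank 10 mm diameter from z=0 to 34 mm with a chamfered foot, round collar 26 mm diameter from z=34 to 38 mm, then a square head 18 x 18 mm from z=38 to 82 mm, its faces square to the pin's x and y.
- pull_pin_collar (a point): Point on the pull pin's axis at the underside of its collar (pin z=34 mm).
- ball_pin: The other loose steel pin in the block, to be left alone: collar as above, but a 28 mm ball head and a 14 mm shank that does not fit the eye. Origin at the centre of its foot.
- pin_block: Fixed wooden block 50 (x) x 130 (y) x 40 mm high, origin at the centre of its underside; two through holes of 16 mm diameter at y = -40 and +40 mm. The pins stand on their collars on its top, feet 6 mm above the bench.
- jig: Steel clamping jig fixed to the bench, about 190 x 96 mm. Origin on the bench under the eye hole of the closed slide; +x runs along the slide, away from the robot, to the jaws. Spring barrel 38 mm thick at x = 25 to 73 mm (top z = 63 mm), moving jaw at x = 145 to 167 mm when closed, fixed jaw behind it, rail and index on the +y side (to y = 71 mm). Nothing stands below or before the eye.
- jig_slide: Spring slide of the jig: eye, round bar, moving jaw and pointer in one piece. It slides along the jig's x: shut at rest, out to 72 mm toward the jig's -x (toward the robot). The spring draws it shut with about 4 N closed, 15 N at full travel. Origin at the centre of the eye's top face; axes as the jig's.
- eye_hole (a point): Centre of the mouth of the eye's vertical through hole, 12 mm diameter with a 1.5 mm chamfer, in a 36 x 36 x 16 mm plate whose top is 52 mm above the bench. The pin goes down into it; seated, its foot is 18 mm above the bench and its collar rests on this face. Moves with the slide.
- jaw_pointer (a point): Tip of the pointer on the +y side of the moving jaw, 58 mm above the bench; moves with the slide.
- index_tip (a point): Tip of the index, a fixed dark block with a pointed plate on the scale rail, at the pointer's height; axes as the jig's, tip toward the jig's -y. It stands 30 to 62 mm toward the jig's -x from the closed jaw's pointer. The slide is at the mark when jaw_pointer and index_tip are level along the jig's x (tips then about 2 mm apart in y).
- blank: Loose drill blank, 101 mm long, 8 mm thick, lying on the bench; to be left alone. Origin at the middle of its underside.
- collet_a: Loose brass collet, 19 mm wide, 30 mm tall, standing on the bench; to be left alone. Origin under its centre.
- stick: Loose emery stick, 170 x 20 x 8 mm, lying on the bench; to be left alone. Origin at the middle of its underside.
Not all that is in view belongs to the job. What is shaped like the pull_pin but blue, purple or yellow is not meant.

How it is judged:
By the outcome, as a careful person would: the job done as asked, in the order asked, and still so for the second after the job is handed in, while the arm keeps its last pose, push and grip.
It also fails if it takes over 45 s, if anything falls off the work surface, if the arm or the gripper's body presses on something with over 40 N, if the wrist force passes 120 N, or if a joint passes its speed limit or range.

ROBOT

A 7-joint arm with a two-finger parallel gripper is mounted at the origin on a cart in front of the work surface, level with it; the furniture and walls round the work are solid. World frame = base frame: x ahead of the robot, y to its left, z up, the work surface at z = 0. Lengths are in m, angles in rad, forces in N, time in s.
With the tool pointing down it reaches from about 0.4 to 0.85 m from the base axis. Payload 4.5 kg.
Tool frame: the origin (TCP) lies midway between the tips of the shut fingers; the grasp point (between the pads) lies 19 mm behind it; z points along the fingers, y is the line along which they close (so a half turn about z gives the same grasp; the last joint's range is limited). The gripper opens to 85 mm and grips with 20 to 120 N. Pads are 22 mm wide; open, the fingers measure 114 mm over their backs; the gripper's body (76 mm by 85 mm) begins 54 mm behind the grasp point. The pads swing forward as they close: fully open they stand 13 mm farther back than shut.
Start: joints at [1.151, 0.689, -0.195, 1.565, 0.157, 0.902, -0.215], TCP at [0.274, -0.562, 0.231] pointing down, gripper open.
Joint ranges: [-3.01, 3.01], [-0.46, 2.08], [-1.47, 1.51], [0.13, 2.56], [-1, 4.14], [0.04, 2.09], [-2.66, 2.66]. Speed limits (rad/s): [2.57, 2.57, 3.14, 3.14, 3.14, 3.14, 3.14].

INTERFACE

Orientations are given as a unit quaternion [x, y, z, w].
In Python, from rig import bot gives the robot as it stands.
- The arm moves only by the tool servo_tool, never from a script. Its argument "rows" is a list of rows, each an object of numbers: "x", "y", "z": the shift along the world's x, y, z in m; "rx", "ry", "rz": the turn, a rotation vector about the world's x, y, z in degrees. In form: [{"x": .., "y": .., "z": .., "rx": .., "ry": .., "rz": ..}, ...]. A call has exactly 8 rows; each row is the pose to reach, as a shift and turn from the pose commanded when the call began; what a row does not reach only later rows make up. A row lasts 1/10 s, in which the tool goes at most 50 mm and 8.59 degrees, less where a joint would pass 70% of its speed; a pose out of reach is approached as far as the arm can. A call with a gripper value outside its range is refused whole. "gripper" is the closure, from 0 (fully open) to 1 (shut), set as the call begins (left out, the last holds). The fingers move at their own pace and stop on an object; "grip_force" is the grip in N (left out, the last holds). Time passes only in rows, so rows that repeat a pose let the fingers close, or fill a call up. It gives the time, the measured TCP pose, the force, the opening and the grip force at its end, in the units of the state.
- bot.state(): the state, without advancing time (a new reading comes with each control period).
- bot.read_camera(name): name is "scene" or "top"; returns the picture (384x512x3 uint8, red, green, blue); there is no depth.
- bot.camera_params(name): a dict with "camera_matrix" (3x3 intrinsics, pixels), "R" (3x3) and "t" (3): a world point X has camera coordinates R X + t. Camera axes: x right, y down, z forward; pixel columns grow to the right and rows downward; lengths in m; the calibration is good to about 2 mm. A picture is of the moment at which its call begins. camera_params takes no time and is no camera call.
- bot.sign_off(): hands the job in; it is judged then, once.
The state is a dict: "clock": time; "joints": joint angles; "joint_vel": joint speeds; "tau": joint torques, N m; "ee_pos": TCP position; "tcp_rot": TCP orientation; "wrist_force": force on the tool from outside, world axes, zero at the start; "ft_torque": the same for the moment, N m; "grip_width": finger opening in m; "grasp_force": force on a finger pad.
Only numpy, scipy, OpenCV 4.12 (cv2) and the standard library are available. Lean on these libraries where they do the work, as an engineer would, in place of code of your own. Each camera call takes 0.05 s, during which the arm holds its last target. There are 200 camera calls.

## Working session

There is one attempt and no reset: what is moved stays moved. The work goes in short steps, Python scripts to look and compute and a tool call to move; the robot and the scene stay as the last step left them, time stands still between calls to the robot, and variables do not carry over. Pictures are saved under pics/ and viewed, at most 13 in all, crops included, and the job is handed in when it is done.

Besides the shell and the picture viewer there is one more tool, called in YAML: its name, and indented under it one key for each argument. servo_tool: Moves the arm, as the interface text tells. Its arguments: {"type":"object","properties":{"rows":{"type":"array"},"gripper":{"type":"number"},"grip_force":{"type":"number"}},"required":["rows"]}

```bash
mkdir -p pics
cat > h.py <<'E'
import numpy as np, cv2
from rig import bot
def P(n):
    c=bot.camera_params(n); return np.array(c["camera_matrix"]),np.array(c["R"]),np.array(c["t"])
def proj(n,X):
    K,R,t=P(n); c=K@(R@np.array(X,float)+t); return c[:2]/c[2]
def ray(n,u,v,z):
    K,R,t=P(n); d=R.T@np.linalg.inv(K)@[u,v,1]; o=-R.T@t; return o+d*(z-o[2])/d[2]
def tri(a,b):
    # a,b (u,v) in scene, top -> point, gap
    L=[]
    for n,p in (("scene",a),("top",b)):
        K,R,t=P(n); d=R.T@np.linalg.inv(K)@[p[0],p[1],1]; L.append((-R.T@t,d/np.linalg.norm(d)))
    A=sum(np.eye(3)-np.outer(d,d) for o,d in L); B=sum((np.eye(3)-np.outer(d,d))@o for o,d in L)
    return np.linalg.solve(A,B)
def snap(n,f,crop=None,s=1):
    im=bot.read_camera(n)[:,:,::-1]
    cv2.imwrite(f"pics/raw_{f}",im)
    if crop: im=im[crop[1]:crop[3],crop[0]:crop[2]]
    cv2.imwrite(f"pics/{f}",cv2.resize(im,None,fx=s,fy=s,interpolation=cv2.INTER_CUBIC))
E
python3 - <<'E'
from h import *
snap("scene","s0.png",s=1.5);snap("top","t0.png",s=1.5)
print(bot.state())
for n in("scene","top"):
    K,R,t=P(n);print(n,-R.T@t,K[0,0],R.round(2).tolist())
E
```

```text
{'clock': 0.1, 'joints': array([ 1.15078927,  0.68991374, -0.19452643,  1.56628971,  0.15728803,
        0.90251267, -0.2151124 ]), 'joint_vel': array([-0.00186149, -0.00187228,  0.00064757, -0.00196228, -0.00106967,
       -0.00069206,  0.00212091]), 'tau': array([-3.95501847e-03, -5.40613604e+01, -1.27144217e+00, -1.58986348e+01,
        9.45775711e-03,  4.37484399e-03,  2.53254467e-05]), 'ee_pos': array([ 0.27368755, -0.56120473,  0.23054267]), 'tcp_rot': array([ 9.74359693e-01,  2.24994306e-01, -2.50969682e-04, -8.29328103e-04]), 'wrist_force': array([ 0.11513981, -0.34974008, -0.75872236]), 'ft_torque': array([ 0.00385792, -0.01398952,  0.04644832]), 'grasp_force': 0.0, 'grip_width': 0.08514151330249087}
scene [-0.3926424   0.61398386  0.55713186] 370.2160940883689 [[-0.56, -0.83, -0.0], [-0.32, 0.22, -0.92], [0.76, -0.52, -0.39]]
top [0.41597339 0.00550499 1.33908801] 365.60979687124615 [[0.02, -1.0, 0.01], [-0.99, -0.02, -0.11], [0.11, -0.01, -0.99]]
```

View pics/s0.png

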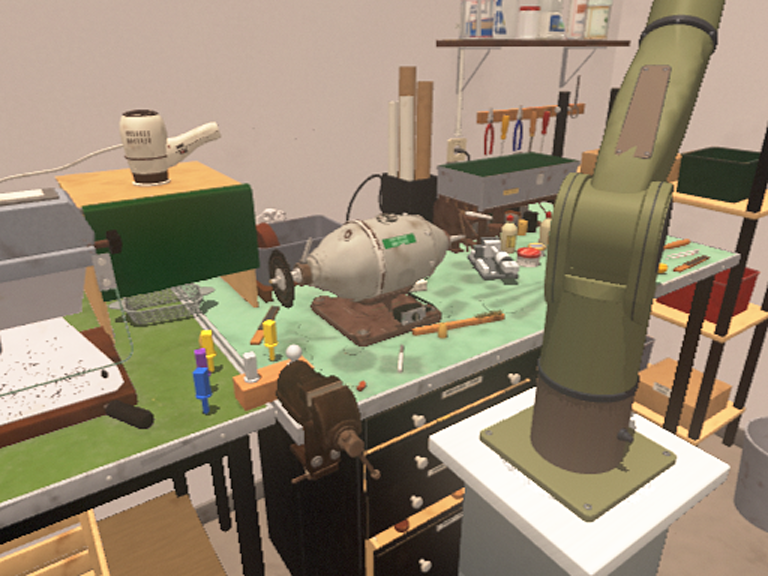

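View pics/t0.png

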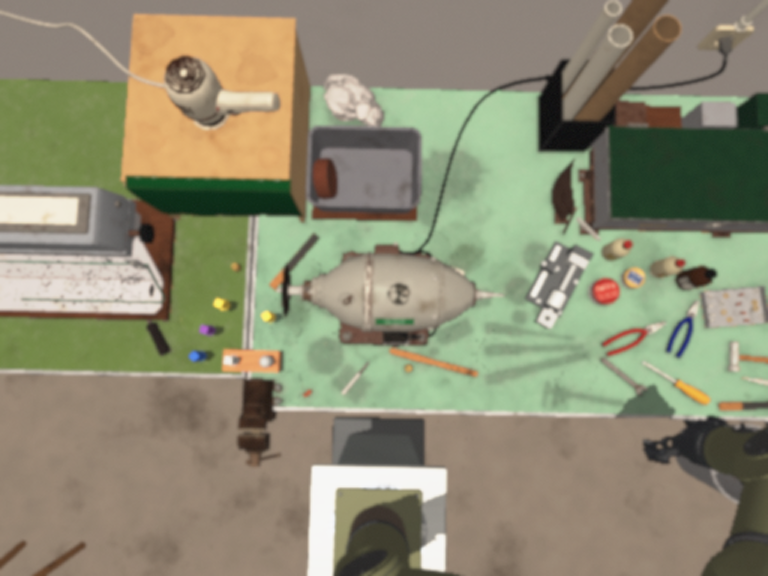

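The scene view shows the block near (272,383) and the jig near (495,258). In the top view the block is near (251,360) and the jig near (560,285), all in 1.5x pixels. I'll enlarge these regions.

Run:
```python
from h import *
s=cv2.imread("pics/raw_s0.png");t=cv2.imread("pics/raw_t0.png")
def c(im,x,y,w,h,k): return cv2.resize(im[y:y+h,x:x+w],(w*k,h*k),interpolation=cv2.INTER_CUBIC)
# jig: top 340..400 x 155..225 ; scene 300..350 x 135..190
a=c(t,344,155,56,70,8); b=c(s,305,137,43,52,8)
M=np.zeros((560,448+344,3),np.uint8);M[:,:448]=a;M[:416,448:]=b
cv2.imwrite("pics/m1.png",M)
a=c(t,140,225,56,30,8); b=c(s,120,210,88,70,9)
a=c(t,140,225,56,30,7)
M=np.zeros((590,792,3),np.uint8);M[:210,:392]=a;
b=c(s,145,223,66,54,7);M[212:590,:462]=b
cv2.imwrite("pics/m2.png",M)
```

```text
(no output)
```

View pics/m1.png

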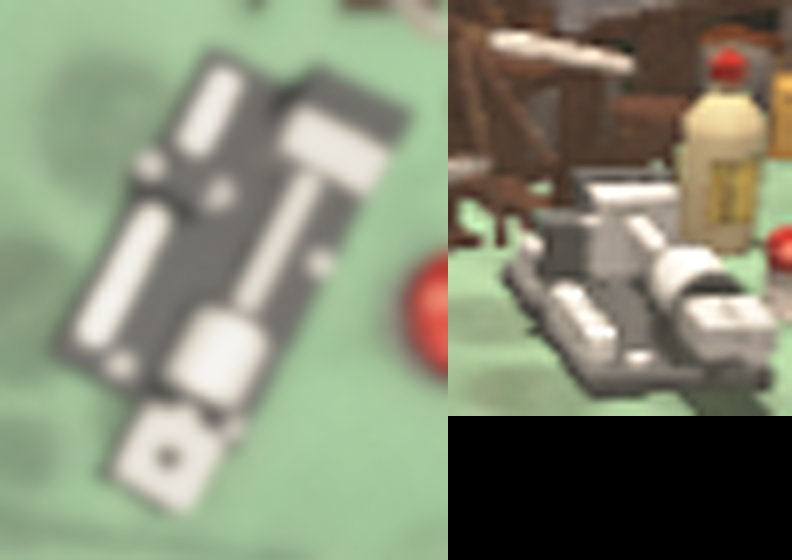

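View pics/m2.png

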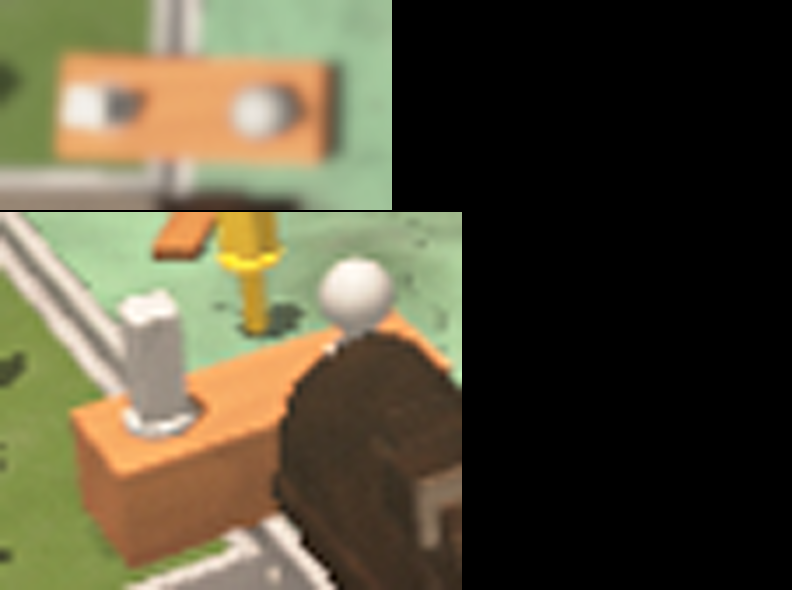

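The pull pin (square head) stands in the left (+y) hole, with its head top at raw top (151.3,239.6) and scene (166,236), and its collar in scene at about (167.7,251). The eye hole is at raw top (364.6,211.7). Next I'll turn these into positions and overlay wireframes to check pose and yaw.

```bash
cat > ov.py <<'E'
from h import *
def draw(im,n,segs,o,k,col):
    for a,b in segs:
        p=[((proj(n,q)-o+0.5)*k-0.5) for q in (a,b)]
        cv2.line(im,*[tuple(int(round(v)) for v in q) for q in p],col,1,cv2.LINE_AA)
def box(c,yaw,x0,x1,y0,y1,z0,z1):
    C,S=np.cos(yaw),np.sin(yaw)
    f=lambda x,y,z:np.array([c[0]+C*x-S*y,c[1]+S*x+C*y,z])
    v=[(x0,y0),(x1,y0),(x1,y1),(x0,y1)]
    L=[]
    for i in range(4):
        a,b=v[i],v[(i+1)%4]
        L+=[(f(*a,z0),f(*b,z0)),(f(*a,z1),f(*b,z1)),(f(*a,z0),f(*a,z1))]
    return L
E
python3 - <<'E'
from ov import *
top=np.array([151.3,239.6])
pin=ray("top",*top,.088); print("pin top-ray",pin,"tri",tri((166,235.9),top))
print("collar scene-ray",ray("scene",167.7,251.3,.044), "headtop scene", ray("scene",166,235.9,.088))
# block corners top cam z=.04
for u,v in ((65,52),(330,65),(325,162),(55,155)): print(ray("top",140+(u+.5)/7-.5,225+(v+.5)/7-.5,.04))
q=lambda u,v,z:ray("top",344+(u+.5)/8-.5,155+(v+.5)/8-.5,z)
eye=q(168,457,.052); print("eye",eye)
for n,u,v,z in (("bar far",308,182,.044),("barnear",250,310,.044),("barrel",217,355,.063),("jawL",300,108,.06),("jawR",392,155,.06)): 
    p=q(u,v,z);d=p-eye;print(n,p,np.degrees(np.arctan2(d[1],d[0])),np.hypot(*d[:2]))
s=lambda u,v,z:ray("scene",305+(u-448+.5)/8-.5,137+(v+.5)/8-.5,z)
print("eye scene",s(733,312,.052))
for p in ((105,475),(185,515),(230,440),(150,400)): print(q(*p,.052))
E
```

```text
pin top-ray [0.39662219 0.34888114 0.088     ] tri [0.39623176 0.34765436 0.08922357]
collar scene-ray [0.39604548 0.34665877 0.044     ] headtop scene [0.39750681 0.3462523  0.088     ]
[0.42230272 0.3720256  0.04      ]
[0.41856338 0.23845526 0.04      ]
[0.37009891 0.23896412 0.04      ]
[0.37080707 0.37433461 0.04      ]
eye [ 0.5094809  -0.38789045  0.052     ]
bar far [ 0.6351818  -0.45481676  0.044     ] -28.031957889269194 0.14240731960112904
barnear [ 0.57668083 -0.42784307  0.044     ] -30.732910473569785 0.0781795443987853
barrel [ 0.55407351 -0.40664509  0.063     ] -22.810517889175596 0.04837599139977636
jawL [ 0.66572534 -0.44611771  0.06      ] -20.438801349566294 0.1667415305949054
jawR [ 0.64544626 -0.4867619   0.06      ] -36.02394548520611 0.1681134770129463
eye scene [ 0.51399094 -0.39291333  0.052     ]
[ 0.50092729 -0.35992372  0.052     ]
[ 0.4840274  -0.39510763  0.052     ]
[ 0.51759651 -0.41545579  0.052     ]
[ 0.53458791 -0.38019422  0.052     ]
```

```bash
cat > fit.py <<'E'
from ov import *
import sys
def panel(n,f,x,y,w,h,k,segs):
    im=cv2.imread(f)[y:y+h,x:x+w]; im=cv2.resize(im,(w*k,h*k),interpolation=cv2.INTER_CUBIC)
    for s,c in segs: draw(im,n,s,np.array([x,y]),k,c)
    return im
def jig(e,yaw,tr=0):
    r=(0,0,255);b=(255,0,0)
    return [(box(e,yaw,-.018-tr,.018-tr,-.018,.018,.036,.052),r),(box(e,yaw,-.006-tr,.006-tr,-.006,.006,.052,.052),r),(box(e,yaw,.025,.073,-.019,.019,.063,.063),b),(box(e,yaw,.145-tr,.167-tr,-.018,.018,.04,.06),r),(box(e,yaw,0,.19,0,0,.044,.044),b)]
E
python3 - <<'E'
from fit import *
e=np.array([.5105,-.3895]);y=np.radians(-27)
S=jig(e,y)
a=panel("top","pics/raw_t0.png",346,157,52,65,6,S); b=panel("scene","pics/raw_s0.png",303,143,50,50,8,S)
p=np.array([.3963,.3475])
M=np.zeros((600,800,3),np.uint8);M[:390,:312]=a;M[:400,320:720]=b
G=(0,0,255)
for i,yw in enumerate((0,15)):
    q=[(box(p,np.radians(yw),-.009,.009,-.009,.009,.044,.088),G)]
    M[400:600,i*400:i*400+180]=panel("scene","pics/raw_s0.png",158,230,18,20,10,q)
    M[400:600,i*400+190:i*400+390]=panel("top","pics/raw_t0.png",143,230,20,20,10,q)
cv2.imwrite("pics/m3.png",M)
E
```

```text
(no output)
```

View pics/m3.png

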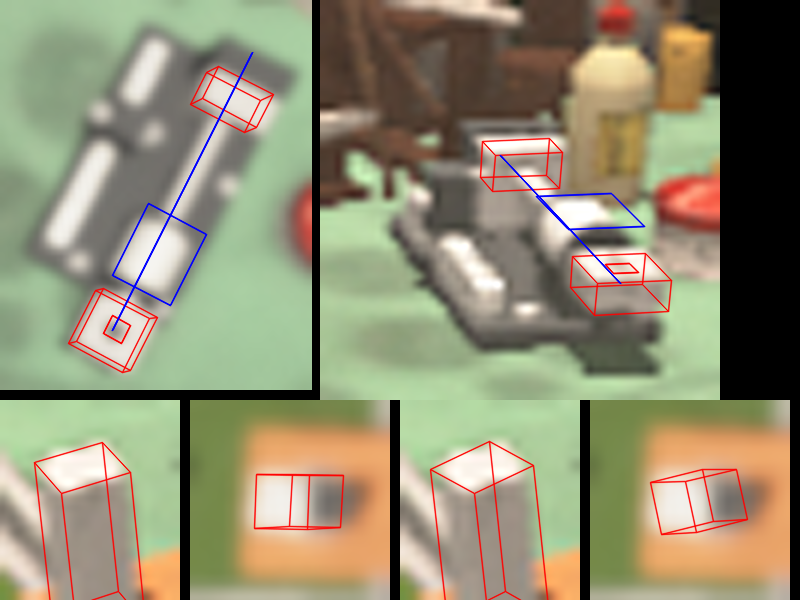

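Both poses agree with the cameras. The pin is at (0.396, 0.347) with yaw about 0 and its head spanning z = 44 to 88 mm. The eye is at about (0.5105, -0.3895) with jig yaw about -27°. I'll go high over the bench to the pin.

servo_tool:
  gripper: 0.45
  grip_force: 60
  rows:
    - {"x": 0.02, "y": 0.02, "z": 0.03, "rz": -4}
    - {"x": 0.04, "y": 0.04, "z": 0.06, "rz": -8}
    - {"x": 0.06, "y": 0.06, "z": 0.09, "rz": -12}
    - {"x": 0.08, "y": 0.08, "z": 0.12, "rz": -16}
    - {"x": 0.1, "y": 0.11, "z": 0.14, "rz": -20}
    - {"x": 0.12, "y": 0.14, "z": 0.16, "rz": -24}
    - {"x": 0.14, "y": 0.175, "z": 0.17, "rz": -26}
    - {"x": 0.16, "y": 0.21, "z": 0.17, "rz": -26}

```text
invalid input at $.rows[0]: expected keys x, y, z, rx, ry, rz
```

servo_tool:
  rows:
    - {"x": 0.01, "y": 0.045}
    - {"x": 0.02, "y": 0.09}
    - {"x": 0.03, "y": 0.135}
    - {"x": 0.04, "y": 0.18}
    - {"x": 0.04, "y": 0.225}
    - {"x": 0.04, "y": 0.27}
    - {"x": 0.035, "y": 0.315}
    - {"x": 0.03, "y": 0.36}

```text
invalid input at $.rows[0]: expected keys x, y, z, rx, ry, rz
```

servo_tool:
  rows:
    - {"x": -0.005, "y": 0.045}
    - {"x": -0.01, "y": 0.09}
    - {"x": -0.015, "y": 0.135}
    - {"x": -0.02, "y": 0.18}
    - {"x": -0.03, "y": 0.225}
    - {"x": -0.045, "y": 0.27}
    - {"x": -0.055, "y": 0.31}
    - {"x": -0.0675, "y": 0.338}

```text
invalid input at $.rows[0]: expected keys x, y, z, rx, ry, rz
```

Run:
```python
from h import *
s=bot.state();print(s["clock"],s["ee_pos"],s["tcp_rot"],s["joints"],s["grip_width"])
```

```text
0.1 [ 0.27368755 -0.56120473  0.23054267] [ 9.74359693e-01  2.24994306e-01 -2.50969682e-04 -8.29328103e-04] [ 1.15078927  0.68991374 -0.19452643  1.56628971  0.15728803  0.90251267
 -0.2151124 ] 0.08514151330249087
```

All six keys are needed in every row.

servo_tool:
  gripper: 0.45
  grip_force: 60
  rows:
    - {"x": 0.02, "y": 0.02, "z": 0.03, "rx": 0, "ry": 0, "rz": -4}
    - {"x": 0.04, "y": 0.04, "z": 0.06, "rx": 0, "ry": 0, "rz": -8}
    - {"x": 0.06, "y": 0.06, "z": 0.09, "rx": 0, "ry": 0, "rz": -12}
    - {"x": 0.08, "y": 0.08, "z": 0.12, "rx": 0, "ry": 0, "rz": -16}
    - {"x": 0.1, "y": 0.11, "z": 0.14, "rx": 0, "ry": 0, "rz": -20}
    - {"x": 0.12, "y": 0.14, "z": 0.16, "rx": 0, "ry": 0, "rz": -24}
    - {"x": 0.14, "y": 0.175, "z": 0.17, "rx": 0, "ry": 0, "rz": -26}
    - {"x": 0.16, "y": 0.21, "z": 0.17, "rx": 0, "ry": 0, "rz": -26}

```text
clock: 0.9
ee_pos: [0.4352, -0.3508, 0.4027]
tcp_rot: [1.0, -0.001, 0.001, 0.001]
wrist_force: [0.7, -0.7, 0.1]
grip_width: 0.0469
grasp_force: 0.0
```

servo_tool:
  rows:
    - {"x": 0.01, "y": 0.045, "z": 0, "rx": 0, "ry": 0, "rz": 0}
    - {"x": 0.02, "y": 0.09, "z": 0, "rx": 0, "ry": 0, "rz": 0}
    - {"x": 0.03, "y": 0.135, "z": 0, "rx": 0, "ry": 0, "rz": 0}
    - {"x": 0.04, "y": 0.18, "z": 0, "rx": 0, "ry": 0, "rz": 0}
    - {"x": 0.04, "y": 0.225, "z": 0, "rx": 0, "ry": 0, "rz": 0}
    - {"x": 0.04, "y": 0.27, "z": 0, "rx": 0, "ry": 0, "rz": 0}
    - {"x": 0.035, "y": 0.315, "z": 0, "rx": 0, "ry": 0, "rz": 0}
    - {"x": 0.03, "y": 0.36, "z": 0, "rx": 0, "ry": 0, "rz": 0}

```text
clock: 1.7
ee_pos: [0.4633, 0.01, 0.401]
tcp_rot: [1.0, 0.0, -0.0, 0.0]
wrist_force: [1.6, -0.7, -0.3]
grip_width: 0.0472
grasp_force: 0.0
```

servo_tool:
  rows:
    - {"x": -0.005, "y": 0.045, "z": 0, "rx": 0, "ry": 0, "rz": 0}
    - {"x": -0.01, "y": 0.09, "z": 0, "rx": 0, "ry": 0, "rz": 0}
    - {"x": -0.015, "y": 0.135, "z": 0, "rx": 0, "ry": 0, "rz": 0}
    - {"x": -0.02, "y": 0.18, "z": 0, "rx": 0, "ry": 0, "rz": 0}
    - {"x": -0.03, "y": 0.225, "z": 0, "rx": 0, "ry": 0, "rz": 0}
    - {"x": -0.045, "y": 0.27, "z": 0, "rx": 0, "ry": 0, "rz": 0}
    - {"x": -0.055, "y": 0.31, "z": 0, "rx": 0, "ry": 0, "rz": 0}
    - {"x": -0.0675, "y": 0.338, "z": 0, "rx": 0, "ry": 0, "rz": 0}

```text
clock: 2.5
ee_pos: [0.3951, 0.3491, 0.4008]
tcp_rot: [1.0, 0.001, -0.001, -0.0]
wrist_force: [-0.2, -0.3, -0.9]
grip_width: 0.0473
grasp_force: 0.0
```

Run:
```python
from h import *
s=bot.state();print(s["clock"],s["ee_pos"],s["tcp_rot"],s["joints"],s["grip_width"])
```

```text
2.5 [0.39509749 0.34908389 0.40081468] [ 9.99998925e-01  1.34374591e-03 -5.25036327e-04 -2.63537464e-04] [-0.59762748  0.39243778 -0.32636597  1.58644139  0.13149715  1.18478549
 -2.51862276] 0.047317632109014664
```

servo_tool:
  rows:
    - {"x": 0, "y": 0, "z": -0.04, "rx": 0, "ry": 0, "rz": 0}
    - {"x": 0, "y": 0, "z": -0.08, "rx": 0, "ry": 0, "rz": 0}
    - {"x": 0, "y": 0, "z": -0.12, "rx": 0, "ry": 0, "rz": 0}
    - {"x": 0, "y": 0, "z": -0.16, "rx": 0, "ry": 0, "rz": 0}
    - {"x": 0, "y": 0, "z": -0.2, "rx": 0, "ry": 0, "rz": 0}
    - {"x": 0, "y": 0, "z": -0.24, "rx": 0, "ry": 0, "rz": 0}
    - {"x": 0, "y": 0, "z": -0.28, "rx": 0, "ry": 0, "rz": 0}
    - {"x": 0, "y": 0, "z": -0.28, "rx": 0, "ry": 0, "rz": 0}

```text
clock: 3.3
ee_pos: [0.3936, 0.3435, 0.1169]
tcp_rot: [1.0, 0.0, -0.004, 0.004]
wrist_force: [-1.1, -0.8, 1.1]
grip_width: 0.0468
grasp_force: 0.0
```

Run:
```python
from ov import *
s=bot.state();print(s["clock"],s["ee_pos"],s["joints"])
snap("scene","s1.png");snap("top","t1.png")
def c(f,x,y,w,h,k): return cv2.resize(cv2.imread(f)[y:y+h,x:x+w],(w*k,h*k),interpolation=cv2.INTER_CUBIC)
cv2.imwrite("pics/m4.png",np.hstack([c("pics/raw_s1.png",130,190,66,80,6),c("pics/raw_t1.png",125,200,66,80,6)]))
```

```text
3.3 [0.39363909 0.3434778  0.11693778] [-0.70930933  0.73988823 -0.15896466  1.96491547  0.24014868  0.46562556
 -2.61378044]
```

View pics/m4.png

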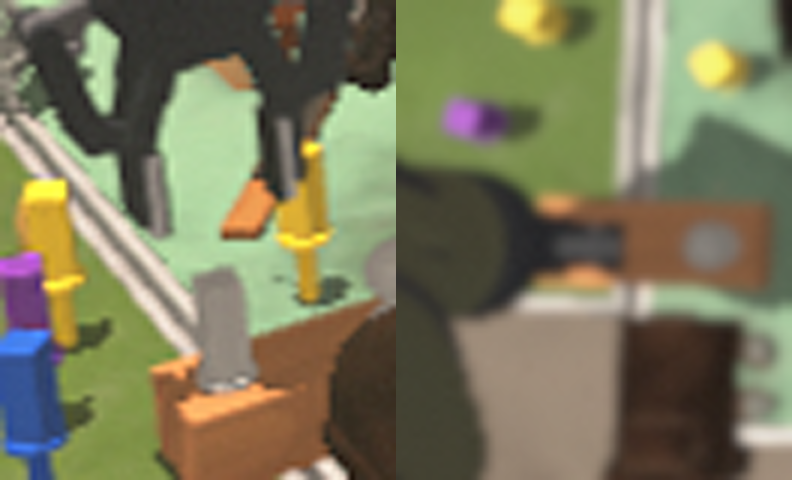

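Joint 7 is at its limit and the pose drifted about 4 mm, so I'll raise the tool slightly and use the half-turn equivalent grasp.

servo_tool:
  rows:
    - {"x": 0, "y": 0, "z": 0.03, "rx": 0, "ry": 0, "rz": 8}
    - {"x": 0, "y": 0, "z": 0.03, "rx": 0, "ry": 0, "rz": 16}
    - {"x": 0, "y": 0, "z": 0.03, "rx": 0, "ry": 0, "rz": 24}
    - {"x": 0, "y": 0, "z": 0.03, "rx": 0, "ry": 0, "rz": 32}
    - {"x": 0, "y": 0, "z": 0.03, "rx": 0, "ry": 0, "rz": 40}
    - {"x": 0, "y": 0, "z": 0.03, "rx": 0, "ry": 0, "rz": 48}
    - {"x": 0, "y": 0, "z": 0.03, "rx": 0, "ry": 0, "rz": 56}
    - {"x": 0, "y": 0, "z": 0.03, "rx": 0, "ry": 0, "rz": 64}

```text
clock: 4.2
ee_pos: [0.3982, 0.347, 0.1544]
tcp_rot: [0.847, 0.532, 0.003, 0.0]
wrist_force: [-0.0, 0.1, 0.3]
grip_width: 0.0471
grasp_force: 0.0
```

servo_tool:
  rows:
    - {"x": 0, "y": 0, "z": 0, "rx": 0, "ry": 0, "rz": 8}
    - {"x": 0, "y": 0, "z": 0, "rx": 0, "ry": 0, "rz": 16}
    - {"x": 0, "y": 0, "z": 0, "rx": 0, "ry": 0, "rz": 24}
    - {"x": 0, "y": 0, "z": 0, "rx": 0, "ry": 0, "rz": 32}
    - {"x": 0, "y": 0, "z": 0, "rx": 0, "ry": 0, "rz": 40}
    - {"x": 0, "y": 0, "z": 0, "rx": 0, "ry": 0, "rz": 48}
    - {"x": 0, "y": 0, "z": 0, "rx": 0, "ry": 0, "rz": 56}
    - {"x": 0, "y": 0, "z": 0, "rx": 0, "ry": 0, "rz": 64}

```text
clock: 5.0
ee_pos: [0.3985, 0.3466, 0.1542]
tcp_rot: [0.437, 0.9, 0.002, 0.002]
wrist_force: [0.1, -0.4, -0.8]
grip_width: 0.0471
grasp_force: 0.0
```

servo_tool:
  rows:
    - {"x": 0, "y": 0, "z": 0, "rx": 0, "ry": 0, "rz": 8}
    - {"x": 0, "y": 0, "z": 0, "rx": 0, "ry": 0, "rz": 16}
    - {"x": 0, "y": 0, "z": 0, "rx": 0, "ry": 0, "rz": 24}
    - {"x": 0, "y": 0, "z": 0, "rx": 0, "ry": 0, "rz": 32}
    - {"x": 0, "y": 0, "z": 0, "rx": 0, "ry": 0, "rz": 40}
    - {"x": 0, "y": 0, "z": 0, "rx": 0, "ry": 0, "rz": 48}
    - {"x": 0, "y": 0, "z": 0, "rx": 0, "ry": 0, "rz": 52}
    - {"x": 0, "y": 0, "z": 0, "rx": 0, "ry": 0, "rz": 52}

```text
clock: 5.8
ee_pos: [0.3983, 0.3464, 0.1536]
tcp_rot: [0.001, 1.0, 0.001, 0.002]
wrist_force: [-0.3, 0.3, 0.1]
grip_width: 0.0474
grasp_force: 0.0
```

Run:
```python
from ov import *
s=bot.state();print(s["clock"],s["ee_pos"],s["tcp_rot"],s["joints"])
```

```text
5.8 [0.39833146 0.34643704 0.15360568] [9.98271834e-04 9.99996796e-01 6.68741783e-04 2.22820645e-03] [-0.23370592  0.87388783 -1.02504394  1.9145675   0.95428192  0.93783474
 -0.17058307]
```

servo_tool:
  rows:
    - {"x": -0.002, "y": 0.001, "z": -0.02, "rx": 0, "ry": 0, "rz": 0}
    - {"x": -0.002, "y": 0.001, "z": -0.04, "rx": 0, "ry": 0, "rz": 0}
    - {"x": -0.002, "y": 0.001, "z": -0.06, "rx": 0, "ry": 0, "rz": 0}
    - {"x": -0.002, "y": 0.001, "z": -0.075, "rx": 0, "ry": 0, "rz": 0}
    - {"x": -0.002, "y": 0.001, "z": -0.09, "rx": 0, "ry": 0, "rz": 0}
    - {"x": -0.002, "y": 0.001, "z": -0.1, "rx": 0, "ry": 0, "rz": 0}
    - {"x": -0.002, "y": 0.001, "z": -0.1, "rx": 0, "ry": 0, "rz": 0}
    - {"x": -0.002, "y": 0.001, "z": -0.1, "rx": 0, "ry": 0, "rz": 0}

```text
clock: 6.6
ee_pos: [0.3951, 0.3476, 0.0522]
tcp_rot: [0.0, 1.0, 0.0, 0.001]
wrist_force: [-0.5, 1.1, 1.3]
grip_width: 0.0469
grasp_force: 0.0
```

servo_tool:
  gripper: 1
  grip_force: 70
  rows:
    - {"x": 0, "y": 0, "z": 0, "rx": 0, "ry": 0, "rz": 0}
    - {"x": 0, "y": 0, "z": 0, "rx": 0, "ry": 0, "rz": 0}
    - {"x": 0, "y": 0, "z": 0, "rx": 0, "ry": 0, "rz": 0}
    - {"x": 0, "y": 0, "z": 0, "rx": 0, "ry": 0, "rz": 0}
    - {"x": 0, "y": 0, "z": 0, "rx": 0, "ry": 0, "rz": 0}
    - {"x": 0, "y": 0, "z": 0, "rx": 0, "ry": 0, "rz": 0}
    - {"x": 0, "y": 0, "z": 0, "rx": 0, "ry": 0, "rz": 0}
    - {"x": 0, "y": 0, "z": 0, "rx": 0, "ry": 0, "rz": 0}

```text
clock: 7.4
ee_pos: [0.3949, 0.3476, 0.0522]
tcp_rot: [0.0, 1.0, 0.0, 0.001]
wrist_force: [-0.3, -2.2, 6.1]
grip_width: 0.0166
grasp_force: 68.3
```

The head is held flat on its faces. I'll lift and carry the pin to the jig, turning -27°.

servo_tool:
  rows:
    - {"x": 0, "y": 0, "z": 0.03, "rx": 0, "ry": 0, "rz": 0}
    - {"x": 0, "y": 0, "z": 0.07, "rx": 0, "ry": 0, "rz": 0}
    - {"x": 0, "y": 0, "z": 0.115, "rx": 0, "ry": 0, "rz": 0}
    - {"x": 0, "y": 0, "z": 0.16, "rx": 0, "ry": 0, "rz": 0}
    - {"x": 0, "y": 0, "z": 0.205, "rx": 0, "ry": 0, "rz": 0}
    - {"x": 0, "y": 0, "z": 0.25, "rx": 0, "ry": 0, "rz": 0}
    - {"x": 0.01, "y": -0.03, "z": 0.285, "rx": 0, "ry": 0, "rz": 0}
    - {"x": 0.02, "y": -0.065, "z": 0.31, "rx": 0, "ry": 0, "rz": 0}

```text
clock: 8.2
ee_pos: [0.4141, 0.2834, 0.364]
tcp_rot: [-0.002, 1.0, 0.001, 0.001]
wrist_force: [0.7, 0.0, -2.1]
grip_width: 0.0169
grasp_force: 68.6
```

servo_tool:
  rows:
    - {"x": 0.01, "y": -0.04, "z": 0, "rx": 0, "ry": 0, "rz": -3}
    - {"x": 0.02, "y": -0.08, "z": 0, "rx": 0, "ry": 0, "rz": -6}
    - {"x": 0.03, "y": -0.12, "z": 0, "rx": 0, "ry": 0, "rz": -9}
    - {"x": 0.04, "y": -0.16, "z": 0, "rx": 0, "ry": 0, "rz": -12}
    - {"x": 0.05, "y": -0.2, "z": 0, "rx": 0, "ry": 0, "rz": -15}
    - {"x": 0.06, "y": -0.24, "z": 0, "rx": 0, "ry": 0, "rz": -18}
    - {"x": 0.07, "y": -0.28, "z": 0, "rx": 0, "ry": 0, "rz": -21}
    - {"x": 0.075, "y": -0.32, "z": 0, "rx": 0, "ry": 0, "rz": -24}

```text
clock: 9.0
ee_pos: [0.4896, -0.0398, 0.3611]
tcp_rot: [0.209, 0.978, -0.0, -0.0]
wrist_force: [2.0, 0.5, -0.9]
grip_width: 0.0171
grasp_force: 68.4
```

servo_tool:
  rows:
    - {"x": 0.005, "y": -0.04, "z": 0, "rx": 0, "ry": 0, "rz": -3}
    - {"x": 0.01, "y": -0.08, "z": 0, "rx": 0, "ry": 0, "rz": -3}
    - {"x": 0.015, "y": -0.12, "z": 0, "rx": 0, "ry": 0, "rz": -3}
    - {"x": 0.02, "y": -0.16, "z": 0, "rx": 0, "ry": 0, "rz": -3}
    - {"x": 0.02, "y": -0.2, "z": 0, "rx": 0, "ry": 0, "rz": -3}
    - {"x": 0.02, "y": -0.24, "z": 0, "rx": 0, "ry": 0, "rz": -3}
    - {"x": 0.02, "y": -0.28, "z": 0, "rx": 0, "ry": 0, "rz": -3}
    - {"x": 0.02, "y": -0.32, "z": 0, "rx": 0, "ry": 0, "rz": -3}

```text
clock: 9.8
ee_pos: [0.5088, -0.3594, 0.361]
tcp_rot: [0.233, 0.972, -0.0, -0.0]
wrist_force: [1.2, 0.1, -1.2]
grip_width: 0.0169
grasp_force: 68.5
```

Run:
```python
from ov import *
s=bot.state();print(s["clock"],s["ee_pos"],s["tcp_rot"],s["joints"],s["grip_width"],s["grasp_force"])
```

```text
9.8 [ 0.50882699 -0.35944479  0.36096048] [ 2.33379741e-01  9.72385578e-01 -2.96316025e-05 -4.28922272e-04] [ 1.08656122  0.7780071  -1.18627778  1.35572853  0.71298531  1.46624525
  1.04135623] 0.01686010490199121 68.45038175582886
```

servo_tool:
  rows:
    - {"x": 0.002, "y": -0.03, "z": -0.04, "rx": 0, "ry": 0, "rz": 0}
    - {"x": 0.002, "y": -0.03, "z": -0.08, "rx": 0, "ry": 0, "rz": 0}
    - {"x": 0.002, "y": -0.03, "z": -0.12, "rx": 0, "ry": 0, "rz": 0}
    - {"x": 0.002, "y": -0.03, "z": -0.16, "rx": 0, "ry": 0, "rz": 0}
    - {"x": 0.002, "y": -0.03, "z": -0.2, "rx": 0, "ry": 0, "rz": 0}
    - {"x": 0.002, "y": -0.03, "z": -0.23, "rx": 0, "ry": 0, "rz": 0}
    - {"x": 0.002, "y": -0.03, "z": -0.243, "rx": 0, "ry": 0, "rz": 0}
    - {"x": 0.002, "y": -0.03, "z": -0.243, "rx": 0, "ry": 0, "rz": 0}

```text
clock: 10.6
ee_pos: [0.5103, -0.3874, 0.1165]
tcp_rot: [0.233, 0.972, 0.0, -0.002]
wrist_force: [-0.9, 0.5, -1.3]
grip_width: 0.0171
grasp_force: 68.6
```

Run:
```python
from fit import *
s=bot.state();print(s["clock"],s["ee_pos"],s["tcp_rot"])
snap("scene","s2.png");snap("top","t2.png")
p=s["ee_pos"];g=(0,255,0)
w=box(p[:2],np.radians(-27),-.005,.005,-.005,.005,p[2]-.046,p[2]-.012)
w2=box(p[:2],np.radians(-27),-.009,.009,-.009,.009,p[2]-.008,p[2]+.036)
e=np.array([.5105,-.3895])
S=jig(e,np.radians(-27))[:2]
a=panel("scene","pics/raw_s2.png",313,125,40,60,10,[]);b=panel("scene","pics/raw_s2.png",313,125,40,60,10,[(w,g),(w2,g)]+S)
cv2.imwrite("pics/m5.png",np.hstack([a,b]))
```

```text
10.6 [ 0.51029285 -0.38741854  0.11651542] [ 2.33328609e-01  9.72396287e-01  4.73072724e-04 -1.73112383e-03]
```

View pics/m5.png

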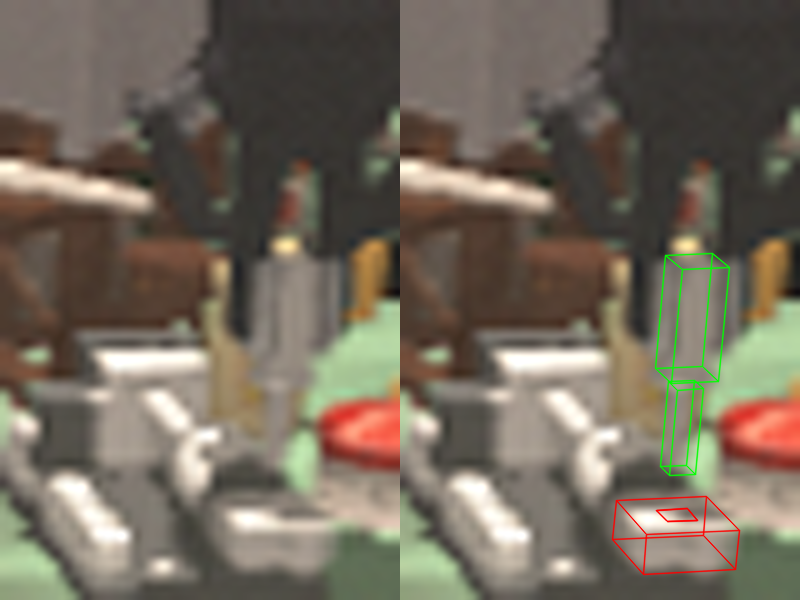

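In the scene view the shank tip is at about (277,470) and the plate spans 215 to 333. Both match the predicted wireframe to about 0.3 px. I'll refine the eye hole by sub-pixel centroids in the first pictures.

Run:
```python
from h import *
for n,f,(x,y) in (("top","raw_t0.png",(365,212)),("scene","raw_s0.png",(340,176))):
    g=cv2.imread("pics/"+f,0).astype(float)
    if n=="scene": print(g[171:184,330:349].astype(int))
    r=3 if n=="top" else 2
    w=g[y-r:y+r+1,x-r:x+r+1]; 
    if n=="top": print(w.astype(int)); 
    k=np.clip(190-w,0,None) if n=="top" else np.clip(200-w,0,None)
    if n=="top":
        k=k[1:6,1:6]; r=2
    Y,X=np.mgrid[y-r:y+r+1,x-r:x+r+1]; u,v=(X*k).sum()/k.sum(),(Y*k).sum()/k.sum()
    print(n,u,v,ray(n,u,v,.051))
print(proj("scene",[.5105,-.3895,.052]),proj("top",[.5105,-.3895,.052]))
```

```text
[[227 227 224 225 228 229 225]
 [225 216 203 204 217 227 230]
 [223 198 164 166 194 221 229]
 [223 195 155 154 187 218 228]
 [225 211 186 183 206 222 229]
 [226 223 217 218 224 229 226]
 [218 223 226 228 230 230 223]]
top 364.5407407407407 211.7111111111111 [ 0.50946825 -0.38811799  0.051     ]
[[150 220 236 247 246 210 152 113 114 117 149 196 207 201 168 115 120 115
  100]
 [140 198 227 231 180 103  79  76  77  77  89 136 182 194 168 130 127 131
  134]
 [124 172 198 172  92  71  70  68  67  73  67  97 152 181 170 161 164 152
  147]
 [ 88 135 152 122 133 182 211 231 240 211 229 246 246 229 155 150 173 173
  173]
 [ 68  99 120 105 153 230 249 246 240 209 209 241 247 244 214 180 179 181
  183]
 [ 92  72  84 103 134 182 236 249 242 223 204 223 245 248 242 204 173 195
  189]
 [ 88  68  68  96 132 140 194 239 238 236 226 215 222 224 222 209 182 166
  163]
 [ 87  71  70  90 128 139 147 165 160 158 158 152 156 167 160 159 176 186
  185]
 [ 95  73  73  77 108 134 143 152 154 153 147 138 143 156 148 151 186 201
  200]
 [110  85  73  75  85 112 149 158 159 159 159 156 156 157 150 154 188 205
  205]
 [168 111  86  74  79  84 118 145 142 136 126 132 156 161 163 183 204 205
  206]
 [135 123 106  77  84  81  85  88  87  83  86  94 121 138 139 176 207 204
  203]
 [124 127 124 120 120 115 104  76  76  88  97  93 104  99  86 128 187 204
  202]]
scene 340.06481481481484 178.0 [ 0.49801433 -0.3757421   0.051     ]
[340.22931553 176.01699581] [365.01357907 211.40930574]
```

servo_tool:
  rows:
    - {"x": 0, "y": -0.002, "z": -0.004, "rx": 0, "ry": 0, "rz": 0}
    - {"x": 0, "y": -0.002, "z": -0.008, "rx": 0, "ry": 0, "rz": 0}
    - {"x": 0, "y": -0.002, "z": -0.012, "rx": 0, "ry": 0, "rz": 0}
    - {"x": 0, "y": -0.002, "z": -0.015, "rx": 0, "ry": 0, "rz": 0}
    - {"x": 0, "y": -0.002, "z": -0.018, "rx": 0, "ry": 0, "rz": 0}
    - {"x": 0, "y": -0.002, "z": -0.02, "rx": 0, "ry": 0, "rz": 0}
    - {"x": 0, "y": -0.002, "z": -0.022, "rx": 0, "ry": 0, "rz": 0}
    - {"x": 0, "y": -0.002, "z": -0.022, "rx": 0, "ry": 0, "rz": 0}

```text
clock: 11.5
ee_pos: [0.5113, -0.3897, 0.096]
tcp_rot: [0.233, 0.972, 0.0, -0.0]
wrist_force: [-1.4, -0.5, -1.1]
grip_width: 0.0173
grasp_force: 68.6
```

servo_tool:
  rows:
    - {"x": 0, "y": 0, "z": -0.002, "rx": 0, "ry": 0, "rz": 0}
    - {"x": 0, "y": 0, "z": -0.004, "rx": 0, "ry": 0, "rz": 0}
    - {"x": 0, "y": 0, "z": -0.006, "rx": 0, "ry": 0, "rz": 0}
    - {"x": 0, "y": 0, "z": -0.008, "rx": 0, "ry": 0, "rz": 0}
    - {"x": 0, "y": 0, "z": -0.01, "rx": 0, "ry": 0, "rz": 0}
    - {"x": 0, "y": 0, "z": -0.01, "rx": 0, "ry": 0, "rz": 0}
    - {"x": 0, "y": 0, "z": -0.01, "rx": 0, "ry": 0, "rz": 0}
    - {"x": 0, "y": 0, "z": -0.01, "rx": 0, "ry": 0, "rz": 0}

```text
clock: 12.3
ee_pos: [0.5112, -0.3896, 0.086]
tcp_rot: [0.233, 0.972, 0.0, -0.0]
wrist_force: [-2.2, 1.2, -2.2]
grip_width: 0.0171
grasp_force: 68.7
```

servo_tool:
  rows:
    - {"x": 0, "y": 0, "z": -0.004, "rx": 0, "ry": 0, "rz": 0}
    - {"x": 0, "y": 0, "z": -0.008, "rx": 0, "ry": 0, "rz": 0}
    - {"x": 0, "y": 0, "z": -0.012, "rx": 0, "ry": 0, "rz": 0}
    - {"x": 0, "y": 0, "z": -0.016, "rx": 0, "ry": 0, "rz": 0}
    - {"x": 0, "y": 0, "z": -0.019, "rx": 0, "ry": 0, "rz": 0}
    - {"x": 0, "y": 0, "z": -0.021, "rx": 0, "ry": 0, "rz": 0}
    - {"x": 0, "y": 0, "z": -0.022, "rx": 0, "ry": 0, "rz": 0}
    - {"x": 0, "y": 0, "z": -0.022, "rx": 0, "ry": 0, "rz": 0}

```text
clock: 13.1
ee_pos: [0.5112, -0.3896, 0.0643]
tcp_rot: [0.233, 0.972, 0.0, -0.0]
wrist_force: [-4.3, 1.7, 0.6]
grip_width: 0.0171
grasp_force: 69.1
```

Run:
```python
from h import *
s=bot.state();print(s["ee_pos"],s["wrist_force"],s["joints"])
```

```text
[ 0.51122247 -0.38960365  0.06431821] [-4.32945184  1.69426198  0.59992221] [ 1.05686462  1.11811523 -0.98682187  1.60031543  1.05739442  1.03795954
  0.83773873]
```

servo_tool:
  rows:
    - {"x": 0, "y": 0, "z": -0.0005, "rx": 0, "ry": 0, "rz": 0}
    - {"x": 0, "y": 0, "z": -0.001, "rx": 0, "ry": 0, "rz": 0}
    - {"x": 0, "y": 0, "z": -0.001, "rx": 0, "ry": 0, "rz": 0}
    - {"x": 0, "y": 0, "z": -0.001, "rx": 0, "ry": 0, "rz": 0}
    - {"x": 0, "y": 0, "z": -0.001, "rx": 0, "ry": 0, "rz": 0}
    - {"x": 0, "y": 0, "z": -0.001, "rx": 0, "ry": 0, "rz": 0}
    - {"x": 0, "y": 0, "z": -0.001, "rx": 0, "ry": 0, "rz": 0}
    - {"x": 0, "y": 0, "z": -0.001, "rx": 0, "ry": 0, "rz": 0}

```text
clock: 13.9
ee_pos: [0.5113, -0.3896, 0.0643]
tcp_rot: [0.233, 0.972, -0.0, -0.0]
wrist_force: [-5.5, 2.8, 6.8]
grip_width: 0.017
grasp_force: 69.7
```

The collar is seated: fz is about 7 N at TCP z = 64.3 mm, as computed. I'll pull 30 mm along the jig's -x, then look.

servo_tool:
  rows:
    - {"x": -0.0044, "y": 0.0022, "z": 0, "rx": 0, "ry": 0, "rz": 0}
    - {"x": -0.0089, "y": 0.0045, "z": 0, "rx": 0, "ry": 0, "rz": 0}
    - {"x": -0.0133, "y": 0.0068, "z": 0, "rx": 0, "ry": 0, "rz": 0}
    - {"x": -0.0178, "y": 0.0091, "z": 0, "rx": 0, "ry": 0, "rz": 0}
    - {"x": -0.0222, "y": 0.0113, "z": 0, "rx": 0, "ry": 0, "rz": 0}
    - {"x": -0.0267, "y": 0.0136, "z": 0, "rx": 0, "ry": 0, "rz": 0}
    - {"x": -0.0267, "y": 0.0136, "z": 0, "rx": 0, "ry": 0, "rz": 0}
    - {"x": -0.0267, "y": 0.0136, "z": 0, "rx": 0, "ry": 0, "rz": 0}

```text
clock: 14.7
ee_pos: [0.4884, -0.3775, 0.0644]
tcp_rot: [0.234, 0.972, -0.0, 0.004]
wrist_force: [6.3, -3.2, -1.6]
grip_width: 0.0171
grasp_force: 68.5
```

```bash
cat > rect.py <<'E'
from h import *
E0=np.array([.5107,-.3894]);YW=np.radians(-27)
def J(x,y,z=.058): return [E0[0]+np.cos(YW)*x-np.sin(YW)*y,E0[1]+np.sin(YW)*x+np.cos(YW)*y,z]
def warp(n,f,x0,x1,y0,y1,k,z=.058):
    # k px per mm; out: col = (x-x0)*k, row=(y1-y)*k
    W,H=int((x1-x0)*k),int((y1-y0)*k)
    src=np.float32([proj(n,J(x/1e3,y/1e3,z)) for x,y in((x0,y1),(x1,y1),(x1,y0),(x0,y0))])
    dst=np.float32([(0,0),(W,0),(W,H),(0,H)])
    M=cv2.getPerspectiveTransform(dst,src)
    im=cv2.warpPerspective(cv2.imread(f),M,(W,H),flags=cv2.INTER_CUBIC|cv2.WARP_INVERSE_MAP)
    for x in range(-(-x0//20)*20,x1,20):
        cv2.line(im,((x-x0)*k,0),((x-x0)*k,8),(0,0,255),1); cv2.putText(im,str(x),((x-x0)*k+2,12),0,.35,(0,0,255))
    for y in range(-(-y0//20)*20,y1,20):
        cv2.line(im,(0,(y1-y)*k),(8,(y1-y)*k),(0,0,255),1); cv2.putText(im,str(y),(0,(y1-y)*k-2),0,.35,(0,0,255))
    return im
E
python3 - <<'E'
from rect import *
s=bot.state();print(s["clock"],s["ee_pos"],s["wrist_force"])
snap("scene","s3.png");snap("top","t3.png")
a=warp("top","pics/raw_t0.png",60,190,-25,75,3);b=warp("top","pics/raw_t3.png",60,190,-25,75,3)
def c(f): return cv2.resize(cv2.imread(f)[143:183,305:350],(390,290),interpolation=cv2.INTER_CUBIC)
M=np.zeros((592,784,3),np.uint8);M[:300,:390]=a;M[:300,394:784]=b;M[302:592,:390]=c("pics/raw_s0.png");M[302:592,394:784]=c("pics/raw_s3.png")
cv2.imwrite("pics/m6.png",M)
E
```

```text
14.7 [ 0.4883895  -0.37746041  0.06440043] [ 6.31470428 -3.17538651 -1.59313272]
```

View pics/m6.png

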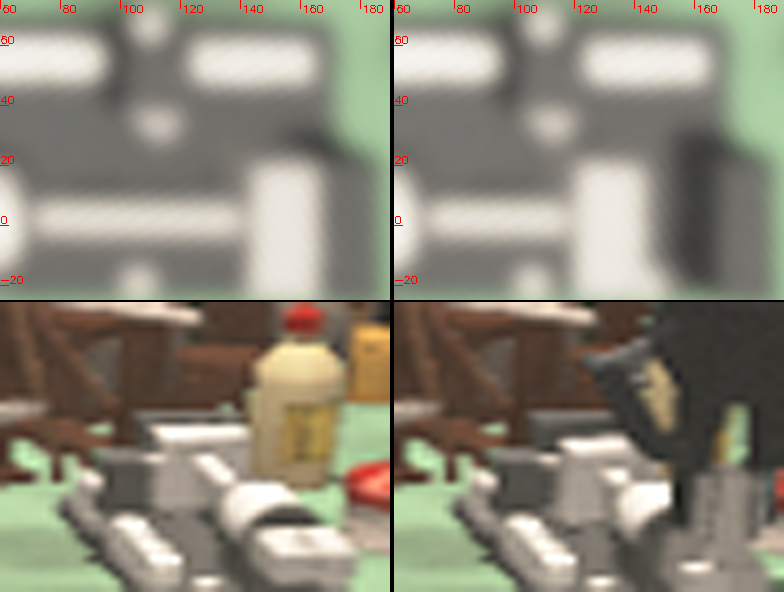

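The slide has travelled about 25 mm. In the top view the jaw's near edge went from x=142 to 119, and the index block sits in the rail gap near x=97 to 122, with light dots at (110,64) and (112,32). I'll check which dots are base bolts.

Run:
```python
from rect import *
def inv(p): d=np.array(p[:2])-E0;c,s=np.cos(YW),np.sin(YW);return np.round(1e3*np.array([c*d[0]+s*d[1],-s*d[0]+c*d[1]]),1)
for u,v in((150,165),(220,190),(318,262),(120,362),(232,428)):
    print((u,v),[ (z,inv(ray("top",344+(u+.5)/8-.5,155+(v+.5)/8-.5,z)).tolist()) for z in(.012,.03,.058)])
# base corners & scene dots
for u,v in((88,475),(205,582),(150,470),(100,455),(105,510)):
    x=305+(u+.5)*45/390-.5;y=143+(v-302+.5)*40/290-.5
    print("scene",(u,v),[ (z,inv(ray("scene",x,y,z)).tolist()) for z in(.012,.03,.058)])
def lum(f,x0,y0):
    pass
a=warp("top","pics/raw_t0.png",60,190,-25,75,3);b=warp("top","pics/raw_t3.png",60,190,-25,75,3)
d=cv2.absdiff(a,b)
s=cv2.absdiff(cv2.imread("pics/raw_s0.png"),cv2.imread("pics/raw_s3.png"))[143:183,305:350]
s0=cv2.imread("pics/raw_s0.png")[150:173,305:335];s3=cv2.imread("pics/raw_s3.png")[150:173,305:335]
up=lambda i,w,h:cv2.resize(i,(w,h),interpolation=cv2.INTER_LINEAR)
g=lambda i:np.clip(255*(i/255.)**.5,0,255).astype(np.uint8)
a=g(warp("top","pics/raw_t0.png",90,170,10,70,5));b=g(warp("top","pics/raw_t3.png",90,170,10,70,5))
M=np.zeros((600,800,3),np.uint8);M[:300,:400]=a;M[:300,400:]=b;M[300:,:396]=g(up(s0,396,300));M[300:,400:796]=g(up(s3,396,300))
cv2.imwrite("pics/m7.png",M)
```

```text
(150, 165) [(0.012, [123.2, 58.3]), (0.03, [117.9, 61.7]), (0.058, [109.7, 67.0])]
(220, 190) [(0.012, [128.0, 24.7]), (0.03, [122.7, 28.5]), (0.058, [114.4, 34.5])]
(318, 262) [(0.012, [119.4, -29.8]), (0.03, [114.2, -25.2]), (0.058, [106.1, -18.1])]
(120, 362) [(0.012, [34.9, 29.9]), (0.03, [30.9, 33.7]), (0.058, [24.6, 39.6])]
(232, 428) [(0.012, [32.1, -28.7]), (0.03, [28.1, -24.1]), (0.058, [21.8, -17.0])]
scene (88, 475) [(0.012, [226.9, 33.0]), (0.03, [177.8, 47.9]), (0.058, [101.4, 71.1])]
scene (205, 582) [(0.012, [50.9, 27.6]), (0.03, [7.6, 42.6]), (0.058, [-59.7, 66.1])]
scene (150, 470) [(0.012, [231.6, -0.7]), (0.03, [182.4, 15.3]), (0.058, [105.7, 40.2])]
scene (100, 455) [(0.012, [261.9, 16.8]), (0.03, [211.6, 32.3]), (0.058, [133.4, 56.2])]
scene (105, 510) [(0.012, [166.6, 41.4]), (0.03, [119.5, 56.0]), (0.058, [46.2, 78.7])]
```

View pics/m7.png

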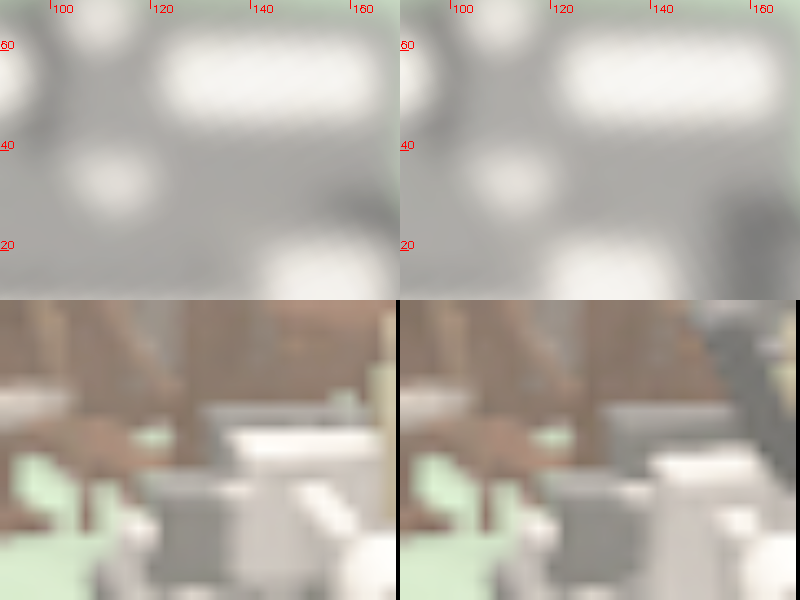

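The index block is dark, with its outer knob at about (110,67) and a pale plate near scene (235,490). The pointer isn't obvious yet, so I'll compare brightness profiles just beside the jaw before and after the pull.

Run:
```python
from rect import *
def inv(p): d=np.array(p[:2])-E0;c,s=np.cos(YW),np.sin(YW);return np.round(1e3*np.array([c*d[0]+s*d[1],-s*d[0]+c*d[1]]),1)
sx,sy=305+235.5*30/396-.5,150+190.5*23/300-.5
for z in(.054,.056,.058,.06,.062): print(z,inv(ray("scene",sx,sy,z)))
T=[cv2.cvtColor(warp("top",f"pics/raw_{n}.png",90,180,0,60,1),cv2.COLOR_BGR2GRAY) for n in("t0","t3")]
print("x   ",list(range(90,180,3)))
for y in (38,35,32,30,28,26,24,22,20,18,14):
    for i in (0,1): print(y,i,T[i][60-y,::3].tolist())
print(proj("scene",J(.111,.0265)),proj("scene",J(.156,.0245)),proj("scene",J(.130,.0245)))
for n in("s0","s3"): print(n);print(cv2.imread(f"pics/raw_{n}.png",0)[159:173,312:336])
```

```text
0.054 [136.   28.9]
0.056 [130.5  30.7]
0.058 [124.9  32.5]
0.06 [119.4  34.3]
0.062 [113.8  36.1]
x    [90, 93, 96, 99, 102, 105, 108, 111, 114, 117, 120, 123, 126, 129, 132, 135, 138, 141, 144, 147, 150, 153, 156, 159, 162, 165, 168, 171, 174, 177]
38 0 [110, 107, 100, 104, 118, 140, 158, 163, 164, 156, 138, 121, 114, 111, 110, 111, 110, 111, 113, 111, 110, 111, 109, 109, 108, 112, 125, 144, 165, 182]
38 1 [114, 110, 104, 106, 121, 143, 162, 169, 170, 160, 142, 124, 117, 114, 114, 114, 114, 114, 115, 114, 114, 114, 111, 112, 112, 116, 129, 148, 171, 187]
35 0 [114, 111, 108, 110, 124, 147, 173, 188, 188, 175, 150, 128, 114, 111, 111, 111, 111, 111, 111, 110, 109, 106, 104, 101, 102, 104, 115, 137, 164, 179]
35 1 [116, 114, 111, 113, 127, 152, 178, 193, 194, 179, 153, 130, 116, 113, 115, 114, 114, 114, 114, 114, 112, 110, 105, 103, 104, 107, 119, 143, 169, 184]
32 0 [112, 112, 112, 111, 121, 141, 166, 185, 189, 173, 148, 126, 114, 111, 111, 112, 112, 111, 110, 109, 106, 101, 95, 90, 88, 90, 102, 127, 150, 171]
32 1 [116, 115, 114, 115, 126, 144, 170, 190, 193, 178, 151, 126, 113, 11
[... 4693 characters left out ...]
99 201 193 110  69  79  79  79  81  85 100 131 151 159 155 165 211
  247 233 148 135 144 148]
 [138 192 201 243 199  68  79  80  81  80  77  96 135 156 158 158 150 179
  238 239 168 141 152 142]
 [193 176 150 177 154  70  81  80  82  79  76  95 135 156 157 157 149 136
  158 186 226 252 254 254]
 [168 161 141 128  93  74  79  79  79  78  81 103 137 159 158 158 152 128
  137 207 245 252 253 255]
 [120 142 154 131  67  74  78  76  78  76  74 105 148 160 158 157 156 131
  155 230 242 248 253 255]
 [ 88 124 147 138  84  72  71  70  73  81 104 126 148 163 157 158 155 133
  147 219 236 247 247 207]
 [ 72  99 143 163 133  99 140 179 159 118 107 125 149 165 160 159 158 136
  134 196 227 232 177 102]]
```

The index plate's tip sits at about x=113.5 (top view) and the pointer is now at about 131. I'll pull about 16 mm more and then compare them.

servo_tool:
  rows:
    - {"x": -0.0027, "y": 0.0014, "z": 0, "rx": 0, "ry": 0, "rz": 0}
    - {"x": -0.0054, "y": 0.0027, "z": 0, "rx": 0, "ry": 0, "rz": 0}
    - {"x": -0.008, "y": 0.0041, "z": 0, "rx": 0, "ry": 0, "rz": 0}
    - {"x": -0.0107, "y": 0.0054, "z": 0, "rx": 0, "ry": 0, "rz": 0}
    - {"x": -0.0134, "y": 0.0068, "z": 0, "rx": 0, "ry": 0, "rz": 0}
    - {"x": -0.0151, "y": 0.0077, "z": 0, "rx": 0, "ry": 0, "rz": 0}
    - {"x": -0.0151, "y": 0.0077, "z": 0, "rx": 0, "ry": 0, "rz": 0}
    - {"x": -0.0151, "y": 0.0077, "z": 0, "rx": 0, "ry": 0, "rz": 0}

```text
clock: 15.6
ee_pos: [0.4745, -0.3701, 0.0644]
tcp_rot: [0.234, 0.972, 0.0, 0.005]
wrist_force: [8.2, -3.9, -3.7]
grip_width: 0.0171
grasp_force: 68.3
```

Run:
```python
from rect import *
s=bot.state();p=s["ee_pos"];print(s["clock"],p,s["wrist_force"],s["tcp_rot"],"travel",1e3*np.hypot(p[0]-.5112,p[1]+.3896))
snap("scene","s4.png");snap("top","t4.png")
T=[cv2.cvtColor(warp("top",f"pics/raw_{n}.png",60,180,-30,70,4),cv2.COLOR_BGR2GRAY).astype(float) for n in("t0","t3","t4")]
print("x   ",list(range(84,150,3)))
for y in (36,32,28,26,24,22,20,16,10):
    print(y,[int(T[2][int((70-y)*4),int((x-60)*4)]) for x in range(84,150,3)])
# jaw edge positions (half-level crossing) per image
for i in range(3):
    for y in (14,5,-5,-14):
        r=T[i][int((70-y)*4)]; lo,hi=115,r[200:].max(); 
        m=np.where(r[180:]>170)[0]; m=m+180
        print(i,y,[(m[0])/4+60,m[-1]/4+60] if len(m) else None, end=" ")
    print()
for n in("s4",): print(cv2.imread(f"pics/raw_{n}.png",0)[159:175,312:336])
```

```text
15.6 [ 0.47445651 -0.37014024  0.06441985] [ 8.21617598 -3.9457801  -3.68512767] [2.33788987e-01 9.72272391e-01 3.66077667e-05 5.39505024e-03] travel 41.57844002972345
x    [84, 87, 90, 93, 96, 99, 102, 105, 108, 111, 114, 117, 120, 123, 126, 129, 132, 135, 138, 141, 144, 147]
36 [117, 116, 116, 114, 110, 112, 127, 151, 174, 188, 189, 175, 152, 130, 118, 114, 114, 114, 114, 114, 114, 114]
32 [117, 116, 117, 116, 116, 116, 126, 144, 169, 190, 194, 178, 153, 130, 117, 115, 114, 114, 114, 114, 114, 112]
28 [116, 116, 117, 117, 118, 119, 119, 125, 140, 151, 156, 148, 133, 122, 118, 115, 114, 114, 114, 114, 114, 112]
26 [116, 115, 116, 117, 119, 120, 119, 125, 131, 138, 141, 136, 131, 127, 123, 119, 116, 114, 114, 115, 114, 111]
24 [116, 116, 117, 117, 119, 121, 125, 129, 136, 143, 141, 141, 140, 139, 137, 129, 119, 114, 114, 115, 114, 111]
22 [117, 116, 117, 117, 119, 122, 128, 144, 157, 161, 162, 160, 161, 164, 158, 141, 122, 116, 114, 114, 113, 111]
20 [116, 115, 115, 116, 119, 123, 136, 158, 180, 192, 192, 189, 190, 190, 180, 153, 128, 117, 113, 113, 113, 111]
16 [111, 109, 110, 114, 
[... 1661 characters left out ...]
77 151 177 152  73  80  81  83  82  82  78  96 130 152 161 158 153
  161 183 225 252 254 254]
 [166 162 141 128  94  73  81  79  79  80  78  78  97 132 153 158 159 145
  139 206 246 252 253 254]
 [120 142 154 127  68  78  80  78  79  78  70  67  91 136 157 160 158 138
  155 229 242 248 252 254]
 [ 88 124 145 139  83  73  73  71  71  80 102 117 122 143 156 159 156 136
  146 218 237 247 247 210]
 [ 71  99 143 165 135  98 140 180 159 117 107 123 129 145 157 159 157 137
  133 193 227 232 180 103]
 [155  75 111 135 139 138 220 254 253 242 112 118 126 150 160 158 158 150
  140 167 198 173  96  76]
 [170 118  86 111 123 146 161 217 250 242 184 113 111 135 175 168 167 153
  121 132 151 111  73  73]]
```

Run:
```python
from rect import *
def st(i):
    i=i.astype(float); return np.clip((i-60)*1.5,0,255).astype(np.uint8)
a=st(warp("top","pics/raw_t0.png",90,170,0,50,5)); b=st(warp("top","pics/raw_t4.png",90,170,0,50,5))
def c(f): 
    return st(cv2.resize(cv2.imread(f)[155:175,312:338],(400,308),interpolation=cv2.INTER_CUBIC))
M=np.zeros((560,800,3),np.uint8);M[:250,:400]=a;M[:250,400:]=b;M[252:,:400]=c("pics/raw_s3.png");M[252:,400:]=c("pics/raw_s4.png")
cv2.imwrite("pics/m8.png",M)
for n in("s0","s4"): print(n);print(cv2.imread(f"pics/raw_{n}.png")[163:168,320:327,::-1].tolist())
im=[cv2.imread(f"pics/raw_{n}.png")[:,:,::-1].astype(int) for n in("t0","t3","t4")]
for x,y in((156,25),(131,25),(116,25),(113,30)):
    u,v=np.round(proj("top",J(x/1e3,y/1e3))).astype(int); print(x,y,u,v,[i[v,u].tolist() for i in im])
```

```text
s0
[[[119, 112, 105], [111, 102, 96], [113, 106, 98], [145, 135, 125], [173, 161, 148], [158, 147, 136], [147, 137, 124]], [[134, 129, 119], [166, 156, 145], [223, 208, 193], [227, 211, 195], [185, 171, 159], [168, 157, 143], [163, 153, 140]], [[94, 90, 83], [102, 98, 89], [139, 131, 120], [170, 158, 146], [170, 156, 146], [168, 156, 144], [163, 152, 141]], [[84, 81, 72], [85, 82, 74], [112, 105, 97], [154, 143, 133], [169, 156, 146], [167, 155, 145], [167, 156, 145]], [[85, 82, 74], [86, 82, 75], [121, 113, 105], [161, 150, 139], [170, 160, 147], [167, 155, 143], [166, 157, 144]]]
s4
[[[119, 112, 104], [99, 95, 87], [75, 72, 66], [75, 72, 64], [124, 118, 109], [231, 215, 198], [255, 252, 240]], [[137, 130, 122], [164, 154, 143], [218, 204, 190], [203, 190, 175], [126, 117, 109], [142, 132, 122], [239, 227, 209]], [[91, 88, 81], [99, 95, 87], [140, 133, 122], [149, 140, 128], [104, 96, 91], [119, 112, 103], [168, 156, 143]], [[82, 80, 73], [87, 84, 76], [91, 86, 79], [89, 84, 78], [95, 90, 83], [130, 121, 112], [158, 149, 137]], [[82, 79, 72], [84, 81, 73], [84, 79, 75], [79, 75, 68], [97, 92, 85], [132, 123, 114], [161, 150, 139]]]
156 25 379 169 [[116, 113, 108], [68, 67, 65], [68, 67, 66]]
131 25 376 176 [[114, 111, 105], [157, 152, 144], [133, 129, 123]]
116 25 374 179 [[122, 119, 113], [135, 131, 123], [143, 139, 132]]
113 30 372 179 [[184, 177, 168], [188, 181, 171], [187, 181, 171]]
```

View pics/m8.png

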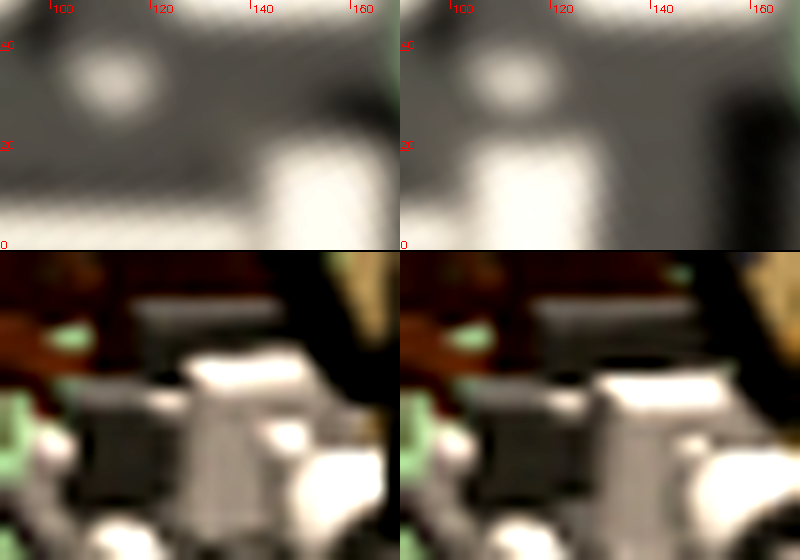

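Run:
```python
from rect import *
import rect
def W(n): 
    im=cv2.imread(f"pics/raw_{n}.png")
    x0,x1,y0,y1,k=80,180,-45,60,2
    Wd,H=(x1-x0)*k,(y1-y0)*k
    src=np.float32([proj("top",J(x/1e3,y/1e3)) for x,y in((x0,y1),(x1,y1),(x1,y0),(x0,y0))])
    M=cv2.getPerspectiveTransform(np.float32([(0,0),(Wd,0),(Wd,H),(0,H)]),src)
    return cv2.warpPerspective(cv2.cvtColor(im,cv2.COLOR_BGR2GRAY).astype(np.float32),M,(Wd,H),flags=cv2.INTER_CUBIC|cv2.WARP_INVERSE_MAP)
t0,t3,t4=W("t0"),W("t3"),W("t4")
row=lambda y:int((60-y)*2)
for nm,t,c in(("t3",t3,131),("t4",t4,115.5)):
    s=np.median(t[row(50):row(40),20:60]/t0[row(50):row(40),20:60]); d=t-s*t0
    print(nm,round(float(s),3))
    print("rel ",list(range(-16,17,2)))
    for y in(30,28,26,25,24,23,22,20,18): print(y,[int(round(float(d[row(y),int((c+r-80)*2)]))) for r in range(-16,17,2)])
    for y in(-14,-18,-20,-22,-24,-26): print(y,[int(round(float(d[row(y),int((c+r-80)*2)]))) for r in range(-16,17,2)])
```

```text
t3 1.031
rel  [-16, -14, -12, -10, -8, -6, -4, -2, 0, 2, 4, 6, 8, 10, 12, 14, 16]
30 [-1, -1, -1, -2, -4, -5, -4, -3, -2, -2, -2, -1, 0, 0, 0, 0, 0]
28 [0, 1, 0, -2, -4, -3, -2, -3, -2, -1, -1, -1, 0, 0, 0, 0, 0]
26 [3, 3, 3, 4, 5, 3, 4, 5, 6, 4, 2, 2, 3, 3, 1, -3, -6]
25 [4, 5, 8, 9, 9, 10, 13, 13, 11, 10, 8, 8, 6, 5, 0, -5, -9]
24 [5, 9, 12, 14, 17, 22, 24, 23, 20, 20, 17, 15, 10, 7, -1, -6, -14]
23 [7, 12, 16, 21, 29, 35, 35, 36, 34, 34, 27, 23, 17, 12, 0, -10, -23]
22 [8, 14, 21, 31, 40, 47, 48, 52, 49, 45, 40, 35, 27, 17, 1, -16, -32]
20 [10, 21, 33, 47, 60, 74, 82, 81, 77, 73, 72, 62, 51, 28, 5, -27, -48]
18 [15, 25, 39, 62, 81, 94, 103, 107, 106, 98, 94, 86, 71, 46, 9, -32, -68]
-14 [10, 27, 54, 81, 103, 112, 117, 117, 119, 120, 118, 111, 92, 68, 24, -17, -60]
-18 [7, 26, 50, 80, 97, 111, 112, 113, 115, 117, 113, 104, 92, 66, 39, 1, -23]
-20 [6, 23, 44, 71, 89, 99, 101, 104, 106, 103, 102, 96, 84, 60, 36, 9, -15]
-22 [7, 16, 36, 54, 71, 78, 84, 82, 85, 85, 84, 78, 66, 53, 33, 14, -9]
-24 [5, 10, 23, 35, 48, 52, 54, 57, 60, 58, 55, 54, 48, 38, 26, 14, 1]
-26 [2, 6, 10, 19, 24, 
[... 474 characters left out ...]
, 32, 32, 34, 36, 36, 26, 19, 7]
22 [8, 12, 19, 32, 40, 44, 43, 45, 43, 45, 44, 50, 49, 46, 35, 26, 10]
20 [11, 19, 32, 47, 62, 75, 77, 77, 73, 76, 77, 76, 74, 70, 58, 38, 20]
18 [15, 25, 40, 65, 84, 95, 100, 103, 103, 99, 99, 100, 100, 88, 74, 49, 28]
-14 [-9, -3, 8, 32, 50, 71, 86, 102, 112, 115, 116, 113, 109, 95, 71, 44, 22]
-18 [-20, -26, -18, -3, 17, 36, 58, 79, 97, 108, 111, 111, 105, 92, 68, 41, 22]
-20 [-20, -24, -20, -7, 7, 28, 45, 70, 84, 96, 99, 102, 97, 79, 60, 37, 19]
-22 [-14, -17, -14, -4, 6, 22, 39, 53, 66, 75, 80, 78, 75, 64, 46, 27, 13]
-24 [-8, -9, -7, -3, 7, 15, 27, 34, 45, 48, 53, 53, 50, 40, 28, 17, 8]
-26 [-3, -4, -2, 1, 5, 9, 13, 18, 22, 26, 27, 27, 25, 22, 15, 6, 2]
```

The index tip's apparent x is about 113.4. The jaw centre, assumed to carry the pointer, is at about 116 now against 155.4 closed. That leaves about 2.7 mm to pull, and I'll press the collar down slightly as well.

servo_tool:
  rows:
    - {"x": -0.001, "y": 0.0005, "z": -0.0005, "rx": 0, "ry": 0, "rz": 0}
    - {"x": -0.002, "y": 0.001, "z": -0.001, "rx": 0, "ry": 0, "rz": 0}
    - {"x": -0.0027, "y": 0.0014, "z": -0.0015, "rx": 0, "ry": 0, "rz": 0}
    - {"x": -0.0027, "y": 0.0014, "z": -0.0015, "rx": 0, "ry": 0, "rz": 0}
    - {"x": -0.0027, "y": 0.0014, "z": -0.0015, "rx": 0, "ry": 0, "rz": 0}
    - {"x": -0.0027, "y": 0.0014, "z": -0.0015, "rx": 0, "ry": 0, "rz": 0}
    - {"x": -0.0027, "y": 0.0014, "z": -0.0015, "rx": 0, "ry": 0, "rz": 0}
    - {"x": -0.0027, "y": 0.0014, "z": -0.0015, "rx": 0, "ry": 0, "rz": 0}

```text
clock: 16.5
ee_pos: [0.4733, -0.3695, 0.0644]
tcp_rot: [0.234, 0.972, -0.001, 0.007]
wrist_force: [8.0, -6.0, 3.8]
grip_width: 0.0172
grasp_force: 69.1
```

Run:
```python
from rect import *
s=bot.state();p=s["ee_pos"];print(s["clock"],p,s["wrist_force"],s["tcp_rot"],"travel",1e3*np.hypot(p[0]-.5112,p[1]+.3896))
snap("scene","s5.png")
for i in range(1): snap("top","t5.png")
def W(n): 
    im=cv2.imread(f"pics/raw_{n}.png")
    x0,x1,y0,y1,k=80,180,-45,60,4
    Wd,H=(x1-x0)*k,(y1-y0)*k
    src=np.float32([proj("top",J(x/1e3,y/1e3)) for x,y in((x0,y1),(x1,y1),(x1,y0),(x0,y0))])
    M=cv2.getPerspectiveTransform(np.float32([(0,0),(Wd,0),(Wd,H),(0,H)]),src)
    return cv2.warpPerspective(cv2.cvtColor(im,cv2.COLOR_BGR2GRAY).astype(np.float32),M,(Wd,H),flags=cv2.INTER_CUBIC|cv2.WARP_INVERSE_MAP)
for n in("t0","t3","t4","t5"):
    t=W(n); o=[]
    for y in(18,16,14):
        r=t[int((60-y)*4)]; pk=np.percentile(r,95); th=(113+pk)/2; m=np.where(r>th)[0]/4+80; o.append((m[0],m[-1]))
    idx=[]
    for y in(32,30,28):
        r=t[int((60-y)*4)][80:180]-116; r=np.clip(r,4,None)-4; idx.append(round(float((r*(np.arange(80,180)/4+80)).sum()/r.sum()),2))
    print(n,np.round(o,1).tolist(),idx)
# scene: jaw and index
im=cv2.resize(cv2.imread("pics/raw_s5.png")[150:200,300:350],(600,600),interpolation=cv2.INTER_CUBIC); cv2.imwrite("pics/m9.png",im)
```

```text
16.5 [ 0.47325827 -0.36953653  0.06436188] [ 7.98936842 -5.95003866  3.77132017] [ 2.33969688e-01  9.72217804e-01 -5.17403832e-04  7.10344068e-03] travel 42.919899220753685
t0 [[143.8, 165.2], [143.2, 165.8], [143.5, 166.0]] [112.95, 113.12, 113.41]
t3 [[120.2, 143.5], [120.0, 143.8], [119.8, 144.0]] [112.8, 112.94, 113.16]
t4 [[104.2, 129.0], [104.2, 129.0], [104.2, 129.0]] [112.99, 113.12, 113.37]
t5 [[103.0, 126.2], [102.5, 126.8], [102.8, 127.0]] [112.92, 113.02, 113.22]
```

View pics/m9.png

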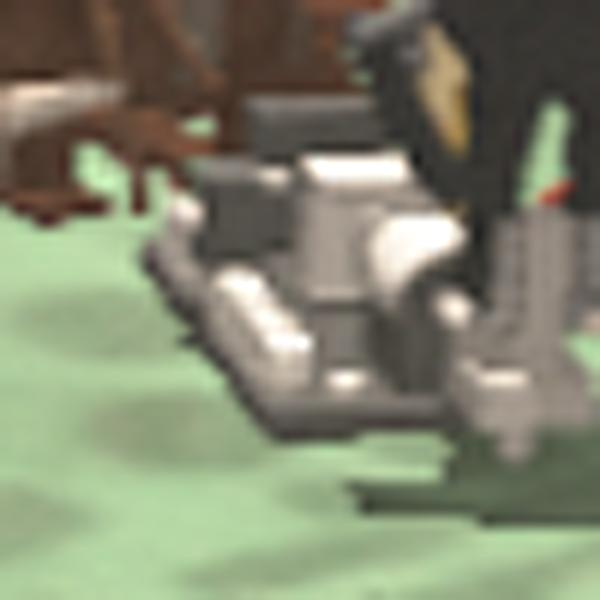

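At scene (272,178) the index plate sits level with the jaw, which is slightly beyond it. The edge centres give about 1.4 mm still to go. I'll also correct the 0.8° tool tilt.

servo_tool:
  rows:
    - {"x": -0.0005, "y": 0.0003, "z": 0, "rx": 0.1, "ry": 0.3, "rz": 0}
    - {"x": -0.001, "y": 0.0006, "z": 0, "rx": 0.2, "ry": 0.6, "rz": 0}
    - {"x": -0.0016, "y": 0.0008, "z": 0, "rx": 0.25, "ry": 0.8, "rz": 0}
    - {"x": -0.0016, "y": 0.0008, "z": 0, "rx": 0.25, "ry": 0.8, "rz": 0}
    - {"x": -0.0016, "y": 0.0008, "z": 0, "rx": 0.25, "ry": 0.8, "rz": 0}
    - {"x": -0.0016, "y": 0.0008, "z": 0, "rx": 0.25, "ry": 0.8, "rz": 0}
    - {"x": -0.0016, "y": 0.0008, "z": 0, "rx": 0.25, "ry": 0.8, "rz": 0}
    - {"x": -0.0016, "y": 0.0008, "z": 0, "rx": 0.25, "ry": 0.8, "rz": 0}

```text
clock: 17.4
ee_pos: [0.4719, -0.3687, 0.0643]
tcp_rot: [0.234, 0.972, 0.0, 0.0]
wrist_force: [8.7, -5.4, 2.5]
grip_width: 0.0172
grasp_force: 69.0
```

```bash
cat > meas.py <<'E'
from rect import *
import sys
s=bot.state();p=s["ee_pos"];print(s["clock"],p,s["wrist_force"],s["tcp_rot"],"travel",1e3*np.hypot(p[0]-.5112,p[1]+.3896))
f=sys.argv[1];snap("top",f+".png");snap("scene","s"+f+".png")
def W(n): 
    im=cv2.imread(f"pics/raw_{n}.png")
    x0,x1,y0,y1,k=80,180,-45,60,4
    Wd,H=(x1-x0)*k,(y1-y0)*k
    src=np.float32([proj("top",J(x/1e3,y/1e3)) for x,y in((x0,y1),(x1,y1),(x1,y0),(x0,y0))])
    M=cv2.getPerspectiveTransform(np.float32([(0,0),(Wd,0),(Wd,H),(0,H)]),src)
    return cv2.warpPerspective(cv2.cvtColor(im,cv2.COLOR_BGR2GRAY).astype(np.float32),M,(Wd,H),flags=cv2.INTER_CUBIC|cv2.WARP_INVERSE_MAP)
for n in("t0",f):
    t=W(n); o=[]
    for y in(18,16,14):
        r=t[int((60-y)*4)]; pk=np.percentile(r,95); th=(113+pk)/2; m=np.where(r>th)[0]/4+80; o.append((m[0],m[-1]))
    print(n,np.round(o,1).tolist(),np.mean(o))
E
python3 meas.py t6
```

```text
17.4 [ 0.47189674 -0.36874924  0.0642722 ] [ 8.72539924 -5.41505206  2.54064094] [2.34013324e-01 9.72233386e-01 5.70894132e-05 6.58990698e-05] travel 44.49158102323741
t0 [[143.8, 165.2], [143.2, 165.8], [143.5, 166.0]] 154.58333333333334
t6 [[101.2, 124.8], [101.0, 125.2], [101.0, 125.5]] 113.125
```

```bash
cat > d.py <<'E'
from rect import *
def W(n): 
    im=cv2.imread(f"pics/raw_{n}.png")
    x0,x1,y0,y1,k=80,180,-45,60,2
    Wd,H=(x1-x0)*k,(y1-y0)*k
    src=np.float32([proj("top",J(x/1e3,y/1e3)) for x,y in((x0,y1),(x1,y1),(x1,y0),(x0,y0))])
    M=cv2.getPerspectiveTransform(np.float32([(0,0),(Wd,0),(Wd,H),(0,H)]),src)
    return cv2.warpPerspective(cv2.cvtColor(im,cv2.COLOR_BGR2GRAY).astype(np.float32),M,(Wd,H),flags=cv2.INTER_LINEAR|cv2.WARP_INVERSE_MAP)
t0=W("t0");row=lambda y:int((60-y)*2)
print("rel",list(range(-16,17,2)))
for n,c in(("t3",131.9),("t4",116.6),("t5",114.8),("t6",113.1)):
    t=W(n); d=t-1.03*t0
    for y in(29,27,26,25,24): print(n,y,[int(round(float(d[row(y),int((c+r-80)*2)]))) for r in range(-16,17,2)])
for n in("s0","s3","s4","s5","st6"): print(n);print(cv2.imread(f"pics/raw_{n}.png",0)[161:169,319:330])
E
python3 d.py
```

```text
rel [-16, -14, -12, -10, -8, -6, -4, -2, 0, 2, 4, 6, 8, 10, 12, 14, 16]
t3 29 [0, 0, 0, -1, -2, -3, -3, -1, -1, -1, -1, 0, 0, 0, 0, -1, -2]
t3 27 [2, 3, 3, 1, 1, 3, 3, 2, 2, 4, 3, 2, 2, 1, -1, -2, -4]
t3 26 [4, 5, 4, 5, 7, 8, 7, 7, 8, 8, 6, 4, 4, 2, 0, -4, -9]
t3 25 [5, 7, 8, 12, 13, 14, 14, 16, 16, 13, 10, 9, 8, 3, 0, -8, -13]
t3 24 [6, 10, 14, 19, 20, 23, 26, 25, 24, 20, 19, 16, 12, 6, -2, -12, -18]
t4 29 [3, 1, 1, 0, 0, -2, -1, -1, -1, 0, 1, 1, 2, 2, 1, 0, -2]
t4 27 [5, 4, 3, 3, 4, 3, 1, 0, 2, 5, 5, 4, 6, 6, 3, 1, -2]
t4 26 [6, 5, 4, 7, 8, 6, 2, 6, 7, 8, 8, 11, 11, 10, 5, 3, -1]
t4 25 [8, 7, 9, 12, 12, 9, 10, 13, 12, 12, 16, 18, 18, 15, 10, 6, 1]
t4 24 [8, 11, 15, 17, 17, 20, 21, 21, 19, 23, 26, 27, 25, 22, 16, 10, 3]
t5 29 [3, 3, 2, 2, 2, 2, 0, 1, 1, 1, 1, 1, 1, 0, 0, 0, -1]
t5 27 [5, 6, 5, 5, 5, 6, 5, 4, 3, 5, 5, 4, 3, 3, 3, 1, -1]
t5 26 [6, 8, 7, 6, 10, 11, 9, 5, 9, 9, 9, 6, 8, 7, 5, 2, 0]
t5 25 [7, 10, 9, 13, 16, 16, 13, 13, 16, 15, 13, 13, 14, 11, 8, 4, 1]
t5 24 [7, 11, 15, 21, 23, 22, 24, 24, 23, 21, 23, 22, 20, 17, 12, 7, 3]
t6 29 [2, 3, 3, 2, 2, 1, 0, -1, 0, 0, 1, 1, 1, 1,
[... 1472 characters left out ...]
 74  76  77  74  74  69  68  68  66]
 [118 114  95  72  71  74 185 252 248 247 247]
 [129 129 156 208 196 114 131 235 255 254 254]
 [ 87  86  95 133 140  96 101 142 178 180 187]
 [ 78  77  81  87  86  97 123 142 149 137 137]
 [ 80  82  80  81  76  94 125 153 159 155 154]
 [ 81  82  80  80  78  91 123 152 160 159 155]]
st6
[[ 58  66  76  77  73  80  76  79  78  79  77]
 [ 54  63  72  78  77  77  75  71  71  69  68]
 [118 113  96  72  72  78 157 217 211 206 227]
 [130 130 158 208 195 117 124 222 254 251 254]
 [ 88  86  98 133 141  93  91 144 188 183 184]
 [ 79  78  80  87  83  88 114 134 141 137 144]
 [ 82  80  80  80  76  97 127 139 148 156 157]
 [ 80  82  80  80  78  99 128 146 159 160 154]]
```

Run:
```python
from rig import bot
s=bot.state();print(s["clock"],s["ee_pos"],s["wrist_force"],s["grasp_force"]);print(bot.sign_off())
```

```text
17.5 [ 0.47189181 -0.36875162  0.06427441] [ 8.32508517 -6.11380618  2.11218374] 68.98321866989136
the job is handed in; nothing more can be done
None
```

I seated the square-headed pin in the eye, pulled the slide out about 42 mm and handed the job in at 17.5 s, still gripping the pin; by my measurements the jaw is level with the index to within about 1 mm, but the pointer was too small to see in the cameras, so I lined up the jaw's centre with the index tip, assuming the pointer sits there.

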